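# Run a medicine bottle in the bench mixer

## Task

Mix the amber medicine bottle at the highest speed: slide the mixer's guard open, stand the bottle upright in the cup in the well, let go of it and slide the guard fully shut again. Only then turn the spring-return speed dial clockwise past its first two clicks to the third (three dots), and finish while still holding it there, because it springs back to off when let go. Keep the amber bottle upright and leave the white bottle, the carton and the stack of cards where they are.

Things in the scene. Friction and masses are not known exactly. Their poses are not given: they have to be found in the camera images.
- mixer: White bench mixer with dark grey deck, fixed on the table, 270 mm deep (x), 250 mm wide (y), deck 118 mm above the table. Origin on the table under its centre; own x points to its rear (away from the robot, give or take its yaw), own y to its left as the robot sees it. Well with the guard at front left, black speed dial at front right. Two guard tracks along x rise 11 mm above the deck
- well (a point): centre of the mouth of the rectangular loading well, at deck height (118 mm). The well is 112 mm (mixer's x) by 130 mm (mixer's y), its floor is 30 mm above the table, the cup stands in its middle. The blue-framed guard slides over it. Fingers have room on all sides of the cup
- cup (a point): centre of the inner floor of the round black rubber cup in the well, 34 mm above the table; the bottle's foot stands here. Bore 54 mm across for the lower 15 mm, flaring to 68 mm at the rim, which is 57 mm above the table. Fingertips held 30 mm or more above the bottle's foot clear the rim. The seated bottle ends 7 mm below the deck, under the guard
- guard_handle (a point): centre of the top of the guard's blue grip bar, 161 mm above the table. The bar is 14 mm thick (mixer's x), 60 mm long (mixer's y) and stands 33 mm above the guard's frame (top of frame 128 mm above the table). Pinch it from above, fingers closing along the mixer's x, or push it. Moves with the guard
- guard (a joint): sliding guard over the well, blue frame with clear panes, 124 x 146 mm: 0 m = fully shut, 0.118 m = fully open. It opens along the mixer's +x (to the rear). Starts shut or up to 30 mm open. Friction 1 to 2 N; stays where it is left; hard stops at both ends
- dial (a joint): speed dial, rad: 0 = off, grows clockwise seen from above. First speed 0.42, second 0.84, third 1.26, hard stop 1.38; a click (detent) must be overcome before each, at 0.21, 0.63 and 1.05. A spring always turns it back to 0 when let go: 0.06 N m at off, 0.09 N m at the third; each click adds up to about 0.04 N m
- dial_grip (a point): centre of the top of the dial's black grip bar, on its vertical axis, 167 mm above the table. Bar 48 mm long, 14 mm thick, standing 35 mm above its skirt (51 mm across). Own x lies along the bar to the white pointer line: at off 0.63 rad left (anticlockwise) of the mixer's x, at third 0.63 rad right of it. Deck scale: white ring off, one green, two yellow, three red dots
- amber_bottle: the bottle to mix: amber, with a white ribbed screw cap and a white label with a green band, 43 mm across, 77 mm tall, 40 to 90 g; origin at the centre of its foot, z up. Stands on the table left or right of the mixer
- white_bottle: bystander: white bottle with a white cap and a red band, 43 mm across, 77 mm tall; origin at the centre of its foot. Stands on the other side of the mixer
- carton: bystander: upright white and turquoise carton, 30 x 95 x 75 mm (x, y, z), origin under its centre, behind the bottle at the left edge of the table
- cards: bystander: stack of blank dose cards, 65 x 89 x 36 mm, origin under its centre, behind the bottle at the right edge of the table
Mind the look-alikes: they are no part of the job. What is shaped like the amber_bottle but purple is not meant.

How it is judged:
By the outcome, as a careful person would: the job done as asked, in the order asked, and still so for the second after the job is handed in, while the arm keeps its last pose, push and grip.
It also fails if it takes over 72 s, if anything falls off the work surface, if the arm or the gripper's body presses on something with over 40 N, if the wrist force passes 120 N, or if a joint passes its speed limit or range.

## Robot

A 7-joint arm with a two-finger parallel gripper is mounted at the origin on a cart in front of the work surface, level with it; the furniture and walls round the work are solid. World frame = base frame: x ahead of the robot, y to its left, z up, the work surface at z = 0. Lengths are in m, angles in rad, forces in N, time in s.
With the tool pointing down it reaches from about 0.4 to 0.875 m from the base axis. Payload 19.3 kg.
Tool frame: the origin (TCP) lies on the mounting face of the last link; the fingertips stand 173 mm ahead of it and the grasp point (between the pads) lies 155 mm ahead of it (bot.grip_point_offset is the distance from the TCP to the grasp point, in m); z points along the fingers, y is the line along which they close (so a half turn about z gives the same grasp; the last joint's range is limited). The gripper opens to 85 mm and grips with 20 to 120 N. Pads are 22 mm wide; open, the fingers measure 114 mm over their backs; the gripper's body (76 mm by 85 mm) begins 54 mm behind the grasp point. The pads swing forward as they close: fully open they stand 13 mm farther back than shut.
Start: joints at [1.066, 0.521, -0.036, 1.599, 0.021, 1.021, -0.113], TCP at [0.263, -0.567, 0.405] pointing down, gripper open.
Joint ranges: [-2.91, 2.91], [-0.3, 2.13], [-1.5, 1.42], [0.17, 2.43], [-1.26, 4.41], [0.16, 1.93], [-2.52, 2.52]. Speed limits (rad/s): [1.89, 1.89, 2.39, 2.39, 3.01, 3.01, 3.01].

## Interface

Orientations are given as [roll, pitch, yaw] about the fixed x, y, z axes, in that order (R = Rz(yaw) Ry(pitch) Rx(roll)).
In Python, from workcell import bot gives the robot as it stands.
- The arm moves only by the tool arm_command, never from a script. Its argument "deltas" is a list of rows, each a list of 3 entries, a list of its own where there are three numbers: the shift along the tool's x, y, z in cm, then the turn, a rotation vector about the tool's x, y, z in rad, then the finger opening in cm, from 0 to 8.54. In form: [[[tx, ty, tz], [rx, ry, rz], claw], ...]. A call has 1 to 20 rows; each row shifts and turns the commanded pose from where the row before left it, along the tool's axes as they then stand; what a row does not reach is not made up. A row lasts 1/10 s, in which the tool goes at most 50 mm and 8.59 degrees, less where a joint would pass 70% of its speed; a pose out of reach is approached as far as the arm can. A call with a gripper value outside its range is refused whole. The fingers move at their own pace and stop on an object; "newtons" is the grip in N (left out, the last holds). Time passes only in rows, so rows that do not move let the fingers close. It gives the time, the measured TCP pose, the force, the opening and the grip force at its end, in the units of the state.
- bot.observe(): the state, without advancing time (a new reading comes with each control period).
- bot.grab_frame(name): name is "scene" or "top"; returns a dict with "frame" (384x512x3 uint8, red, green, blue), "K" (3x3 intrinsics, pixels), "k1" (the pictures are not rectified: a ray, as slopes to the right and down, at radius r is drawn at 1 + k1 r^2 times it, then the intrinsics apply), "rvec" (rotation vector, rad) and "tvec" (3), from world to camera coordinates, as OpenCV has them. Camera axes: x right, y down, z forward; pixel columns grow to the right and rows downward; lengths in m; the calibration is good to about 2 mm. A picture is of the moment at which its call begins. There is no depth.
- bot.job_done(): hands the job in; it is judged then, once.
Trained networks look in a picture, given as the dict that the camera call returned (one of the last four; its "shot" number tells which), for a name from the list of things; names that differ only in an ending like _2 or _b are one class to them, and where a whole thing is asked for, a point or a joint stands for the part that bears it (a point fixed in the world has none). Each returns a list of dicts, best first, with "p" (0 to 1); they miss things now and then, are a little off and sometimes report something else, mostly with a low value. They report only what shows in the picture. A call takes as long as a camera call. They do not tell look-alikes from the thing itself.
- bot.find_in(name, picture): "rect" ([left, top, width, height] in pixels, round what is visible of it).
- bot.mark_of(name, picture): "at" ([column, row] in pixels: a listed point, or the origin of a listed thing).
The state is a dict: "clock": time; "qpos": joint angles; "qd": joint speeds; "joint_efforts": joint torques, N m; "position": TCP position; "tool_rot": TCP orientation; "force": force on the tool from outside, world axes, zero at the start; "moment": the same for the moment, N m; "grip_width": finger opening in m; "finger_force": force on a finger pad.
Only numpy, scipy, OpenCV 4.12 (cv2) and the standard library are available. Lean on these libraries where they do the work, as an engineer would, in place of code of your own. Each camera call takes 0.05 s, during which the arm holds its last target. There are 200 camera calls.

## Working session

There is one attempt and no reset: what is moved stays moved. The work goes in short steps, Python scripts to look and compute and a tool call to move; the robot and the scene stay as the last step left them, time stands still between calls to the robot, and variables do not carry over. Pictures are saved under pics/ and viewed, at most 10 in all, crops included, and the job is handed in when it is done.

Besides the shell and the picture viewer there is one more tool, called after "Emit:" in YAML: its name, and indented under it one key for each argument. arm_command: Moves the arm, as the interface text tells. Its arguments: {"type":"object","properties":{"deltas":{"type":"array","items":{"type":"array"}},"newtons":{"type":"number"}},"required":["deltas"]}

```bash
mkdir -p pics; cat > h.py <<'E'
import numpy as np, cv2, json
from scipy.spatial.transform import Rotation as R
from workcell import bot
def save(p,n):
    cv2.imwrite('pics/'+n,cv2.cvtColor(p['frame'],cv2.COLOR_RGB2BGR))
def ray(p,uv):
    K=np.array(p['K']);k=p['k1']
    s=(np.array(uv,float)-K[:2,2])/[K[0,0],K[1,1]]
    u=s.copy()
    for _ in range(20): u=s/(1+k*(u@u))
    M=R.from_rotvec(np.ravel(p['rvec'])).as_matrix();t=np.ravel(p['tvec'])
    return -M.T@t, M.T@np.r_[u,1]
def atz(p,uv,z):
    c,d=ray(p,uv); return c+d*(z-c[2])/d[2]
def proj(p,X):
    M=R.from_rotvec(np.ravel(p['rvec'])).as_matrix();c=M@np.array(X,float)+np.ravel(p['tvec'])
    u=c[:2]/c[2];u=u*(1+p['k1']*(u@u));K=np.array(p['K']);return u*[K[0,0],K[1,1]]+K[:2,2]
def tri(o):
    A=0;b=0
    for p,uv in o:
        c,d=ray(p,uv);d=d/np.linalg.norm(d);P=np.eye(3)-np.outer(d,d);A=A+P;b=b+P@c
    return np.linalg.solve(A,b)
def st():
    s=bot.observe();print({k:np.round(s[k],3).tolist() for k in s if k not in('qd','joint_efforts')})
E
cat > a.py <<'E'
from h import *
st()
P={n:bot.grab_frame(n) for n in('scene','top')}
for n in P: save(P[n],n+'0.png')
Z=dict(well=.118,cup=.034,guard_handle=.161,dial_grip=.167,amber_bottle=0,white_bottle=0,carton=0,cards=0,mixer=0)
for k,z in Z.items():
    for n,p in P.items():
        for m in bot.mark_of(k,p)[:3]:
            print(k,n,round(m['p'],2),np.round(m['at'],1),np.round(atz(p,m['at'],z),4))
for n,p in P.items(): print(n,'cam',ray(p,(256,192))[0])
E
python3 a.py
```

```text
{'clock': 0.0, 'qpos': [1.066, 0.522, -0.036, 1.6, 0.021, 1.021, -0.113], 'position': [0.263, -0.567, 0.404], 'tool_rot': [-3.14, 0.0, 0.435], 'force': [1.019, -0.516, -0.437], 'moment': [0.049, 0.04, 0.009], 'finger_force': 0.0, 'grip_width': 0.085}
well scene 0.58 [261.2 221. ] [0.4511 0.0712 0.118 ]
well top 0.82 [235.2 228.9] [0.4508 0.0533 0.118 ]
well top 0.49 [364.8 226.8] [ 0.4597 -0.2911  0.118 ]
cup scene 0.75 [263.  236.3] [0.4515 0.0581 0.034 ]
cup top 0.89 [231.5 231.7] [0.4517 0.0662 0.034 ]
guard_handle scene 0.97 [258.1 207.3] [0.4657 0.0614 0.161 ]
guard_handle top 0.63 [229.1 223.5] [0.46   0.0677 0.161 ]
guard_handle top 0.37 [364.1 224.3] [ 0.4612 -0.278   0.161 ]
dial_grip scene 0.7 [283.4 182.8] [ 0.4387 -0.0619  0.167 ]
dial_grip top 0.73 [278.6 230. ] [ 0.4439 -0.0581  0.167 ]
amber_bottle scene 0.82 [233.2 280.8] [0.4693 0.2261 0.    ]
amber_bottle scene 0.8 [207.2 305.4] [0.496  0.3322 0.    ]
amber_bottle scene 0.53 [256.9 286.6] [0.3971 0.2139 0.    ]
amber_bottle top 0.69 [178.6 252.4] [0.3942 0.2182 0.    ]
amber_bottle top 0.68 [141.9 219.9] [0.4872 0.3277 0.    ]
amber_bottle top 0.6 [175.6 223.1] [0.4787 0.2302 0.    ]
white_bottle scene 0.58 [298.2 170.9] [ 0.483  -0.3165  0.    ]
white_bottle top 0.82 [367.2 226.9] [ 0.4728 -0.33    0.    ]
white_bottle top 0.44 [280.2 233.7] [ 0.4504 -0.0743  0.    ]
carton scene 0.67 [176.3 283.7] [0.6161 0.3092 0.    ]
carton scene 0.17 [264.7 232.5] [0.466  0.0149 0.    ]
carton top 0.86 [148.7 173.1] [0.6268 0.3151 0.    ]
cards scene 0.8 [263.1 162.7] [ 0.6234 -0.3036  0.    ]
cards scene 0.63 [208.  303.5] [0.4971 0.3258 0.    ]
cards top 0.9 [358.7 179.1] [ 0.6161 -0.3097  0.    ]
mixer scene 0.93 [256.5 231.6] [0.4919 0.0229 0.    ]
mixer top 0.97 [246.1 214.7] [0.5053 0.0257 0.    ]
scene cam [0.07039196 0.85468439 1.06884443]
top cam [0.32992646 0.01794299 1.26451041]
```

```bash
python3 - <<'E'
import cv2,numpy as np
s=cv2.imread('pics/scene0.png')[130:330,160:340];t=cv2.imread('pics/top0.png')[150:270,110:390]
cv2.imwrite('pics/c1.png',cv2.resize(s,None,fx=3,fy=3,interpolation=2));cv2.imwrite('pics/c2.png',cv2.resize(t,None,fx=2.8,fy=2.8,interpolation=2))
E
```

```text
(no output)
```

View pics/c1.png

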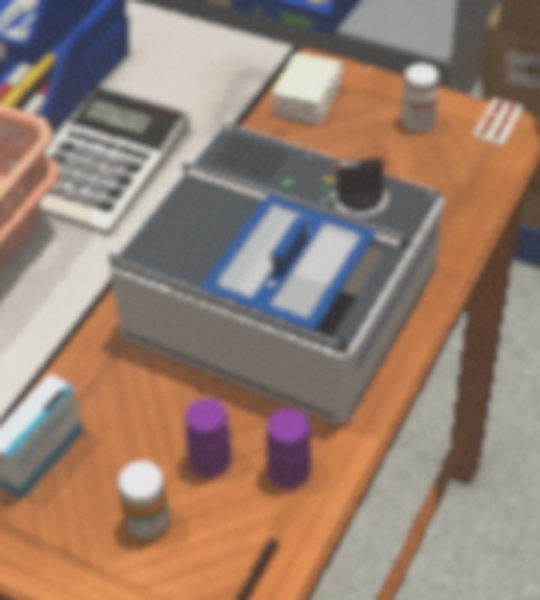

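View pics/c2.png

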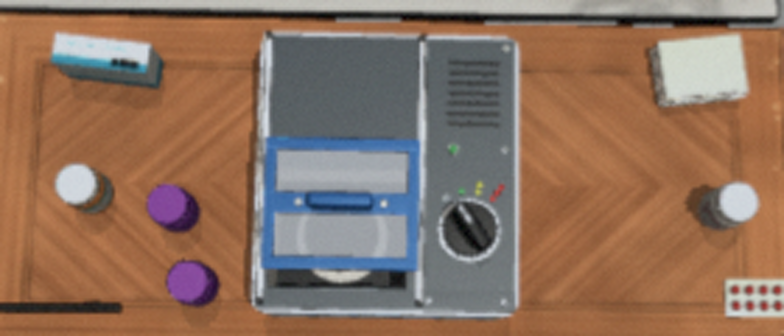

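Candidates: the left white-capped bottle at scene (207,298), the purple ones at (229,277) and (256,280) (wrong colour), and the right white-capped one at (300,163). The left one shows brown under the cap, so I'll check it in an enlarged crop next to the right one.

```bash
python3 - <<'E'
import cv2,numpy as np
i=cv2.imread('pics/scene0.png');a=i[278:314,190:226];b=i[148:184,282:318]
cv2.imwrite('pics/c3.png',cv2.resize(np.hstack([a,b]),None,fx=11,fy=11,interpolation=2))
E
python3 - <<'E'
from h import *
P={n:bot.grab_frame(n) for n in('scene','top')}
# cap-top centre: blob of white near top of bottle
for n,(u,v) in dict(scene=(207,291),top=(138,216)).items():
    f=P[n]['frame'].astype(int)[v-14:v+15,u-14:u+15]
    m=((f.min(2)>150)&(f.max(2)-f.min(2)<35)).astype(np.uint8)
    k,l,s,c=cv2.connectedComponentsWithStats(m);j=1+np.argmax(s[1:,4]);uv=c[j]+[u-14,v-14]
    print(n,s[j],uv,atz(P[n],uv,.077),atz(P[n],uv,.072))
p=P['top']
for X in [(.49,.33,0),(.49,.33,.077)]: print(proj(p,X),proj(P['scene'],X))
# guard blue frame and tracks in top image
f=cv2.cvtColor(p['frame'],cv2.COLOR_RGB2HSV);m=cv2.inRange(f,(100,120,60),(125,255,255));m[:190]=0;m[255:]=0;m[:,:195]=0;m[:,270:]=0
pts=np.argwhere(m)[:,::-1].astype(float)
h=cv2.convexHull(pts.astype(np.float32)).reshape(-1,2)
w=np.array([atz(p,u,.128)[:2] for u in h]);r=cv2.minAreaRect((w*1000).astype(np.float32));print('frame',r,cv2.boxPoints(r).round(1).tolist())
E
```

```text
scene [  7   7  14  12 136] [206.48529412 289.77205882] [0.49188777 0.32877041 0.077     ] [0.49401258 0.32611922 0.072     ]
top [  6   7  14  14 156] [136.48076923 215.1474359 ] [0.49057408 0.32415711 0.077     ] [0.49125048 0.32544642 0.072     ]
[141.14810004 218.94476757] [209.41368635 305.60924537]
[134.30441756 215.33639367] [206.85304048 290.3777746 ]
frame ((467.69866943359375, 63.14232635498047), (142.3772735595703, 123.5633773803711), 88.99024963378906) [[404.70001220703125, -6.900000095367432], [528.2000122070312, -9.100000381469727], [530.7000122070312, 133.1999969482422], [407.20001220703125, 135.39999389648438]]
```

View pics/c3.png

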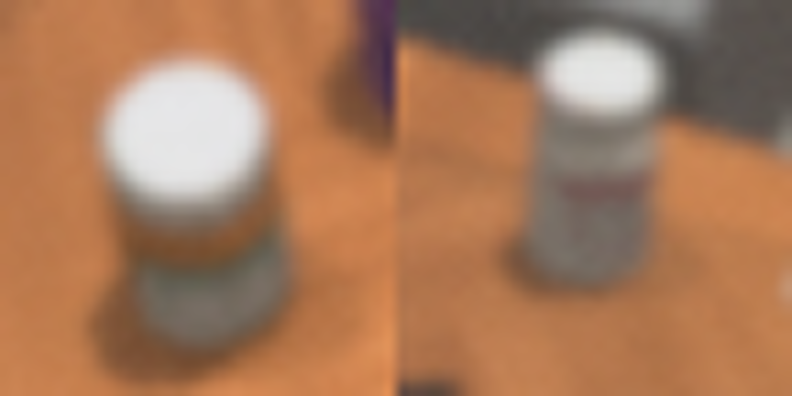

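The left bottle (scene (207,298), top (137,215)) is brown under its white cap, with a white label and a green band, so it is the amber one. The right one is white with a red band. The two purple ones are the look-alikes.

```bash
cat >> h.py <<'E'
def go(x,y,z,yaw):
    "z of grasp point; prints turn about tool z, then shift in tool axes (cm) after the turn"
    s=bot.observe();p=np.array(s['position']);y0=s['tool_rot'][2]
    d=np.array([x,y,z+bot.grip_point_offset])-p
    T=R.from_euler('xyz',[np.pi,0,yaw]).as_matrix()
    dy=(yaw-y0+np.pi)%(2*np.pi)-np.pi
    print('rz',round(-dy,3),'shift cm',np.round(100*T.T@d,2),'F',np.round(s['force'],1),'w',round(s['grip_width'],4),'ff',round(s['finger_force'],1),'t',s['clock'],'tool',np.round(s['tool_rot'],3))
E
python3 - <<'E'
from h import *
P={n:bot.grab_frame(n) for n in('scene','top')}
for k in('guard_handle','dial_grip','cup','well'):
    o=[(P[n],bot.mark_of(k,P[n])[0]['at']) for n in P];print(k,tri(o))
# dial bar: dark blob near top of dial; mixer deck outline in top view
print('bottle',tri([(P['scene'],(206.49,289.77)),(P['top'],(136.48,215.15))]))
p=P['top'];f=p['frame']
h=cv2.cvtColor(f,cv2.COLOR_RGB2HSV)
for n,q in P.items():
    hh=cv2.cvtColor(q['frame'],cv2.COLOR_RGB2HSV);m=cv2.inRange(hh,(100,100,40),(125,255,255))
    u,v=proj(q,(.463,.064,.161)).astype(int); print(n,'handle pred px',u,v)
# bottle in well check: white cup insert? well-edge profile along column
g=cv2.cvtColor(f,cv2.COLOR_RGB2GRAY)
for y in(.02,.1): print([int(g[tuple(proj(p,(x,y,.118)).round().astype(int)[::-1])]) for x in np.arange(.36,.42,.003)])
go(.463,.064,.25,1.553)
E
```

```text
guard_handle [0.46487794 0.07470396 0.16227314]
dial_grip [ 0.43615862 -0.05280479  0.17248639]
cup [0.44807722 0.06265335 0.03647632]
well [0.440555   0.07065464 0.12350764]
bottle [0.49251414 0.32592547 0.07224145]
scene handle pred px 258 208
top handle pred px 230 222
[109, 101, 195, 148, 121, 112, 114, 111, 109, 90, 51, 56, 62, 61, 59, 71, 108, 117, 111, 112]
[103, 115, 189, 147, 113, 111, 108, 107, 105, 101, 56, 54, 53, 56, 51, 60, 108, 111, 107, 104]
rz -1.118 shift cm [63.43 18.85  0.  ] F [-0.3  0.2  0.2] w 0.0854 ff 0.0 t 1.6 tool [3.142 0.    0.435]
```

Emit:
arm_command:
  deltas:
    - [[0,0,0],[0,0,-0.14],7]
    - [[0,0,0],[0,0,-0.14],7]
    - [[0,0,0],[0,0,-0.14],7]
    - [[0,0,0],[0,0,-0.14],7]
    - [[0,0,0],[0,0,-0.14],7]
    - [[0,0,0],[0,0,-0.14],7]
    - [[0,0,0],[0,0,-0.14],7]
    - [[0,0,0],[0,0,-0.14],7]
    - [[3,0.9,0],[0,0,0],7]
    - [[3.6,1.1,0],[0,0,0],7]
    - [[3.6,1.1,0],[0,0,0],7]
    - [[3.6,1.1,0],[0,0,0],7]
    - [[3.6,1.1,0],[0,0,0],7]
    - [[3.6,1.1,0],[0,0,0],7]
    - [[3.6,1.1,0],[0,0,0],7]
    - [[3.6,1.1,0],[0,0,0],7]
    - [[3.6,1.1,0],[0,0,0],7]
    - [[3.6,1.1,0],[0,0,0],7]
    - [[3.6,1.1,0],[0,0,0],7]
    - [[3.6,1.1,0],[0,0,0],7]
  newtons: 30

```text
clock: 3.6
position: [0.4003, -0.1416, 0.405]
tool_rot: [3.141, 0.0, 1.554]
force: [0.9, -0.4, -0.5]
grip_width: 0.0702
finger_force: 0.0
```

```bash
python3 -c "
from h import *
go(.463,.066,.25,1.553)"
```

```text
rz 0.001 shift cm [20.86  5.9   0.03] F [ 0.9 -0.4 -0.5] w 0.0702 ff 0.0 t 3.6 tool [3.141 0.    1.554]
```

Emit:
arm_command:
  deltas:
    - [[3.5,1,0],[0,0,0],7]
    - [[3.5,1,0],[0,0,0],7]
    - [[3.5,1,0],[0,0,0],7]
    - [[3.5,1,0],[0,0,0],7]
    - [[3.5,1,0],[0,0,0],7]
    - [[3.3,0.9,0],[0,0,0],7]
    - [[0,0,2],[0,0,0],7]
    - [[0,0,2],[0,0,0],7]
    - [[0,0,2],[0,0,0],7]
    - [[0,0,2],[0,0,0],7]
    - [[0,0,1],[0,0,0],7]
    - [[0,0,0.8],[0,0,0],7]
    - [[0,0,0],[0,0,0],0.5]
    - [[0,0,0],[0,0,0],0.5]
    - [[0,0,0],[0,0,0],0.5]
    - [[0,0,0],[0,0,0],0.5]
    - [[0,0,0],[0,0,0],0.5]
    - [[0,0,0],[0,0,0],0.5]
    - [[0,0,0],[0,0,0],0.5]

```text
clock: 5.5
position: [0.4627, 0.0641, 0.3074]
tool_rot: [3.14, -0.0, 1.555]
force: [0.4, -0.3, 7.4]
grip_width: 0.0136
finger_force: 32.5
```

```bash
python3 -c "
from h import *
go(.463,.066,.152,1.553);p=bot.grab_frame('scene');save(p,'g1.png')
i=cv2.imread('pics/g1.png')[130:330,160:340];cv2.imwrite('pics/g1c.png',cv2.resize(i,None,fx=3,fy=3))"
```

```text
rz 0.002 shift cm [0.19 0.03 0.07] F [ 0.4 -0.3  7.4] w 0.0136 ff 32.5 t 5.5 tool [ 3.14  -0.     1.555]
```

View pics/g1c.png

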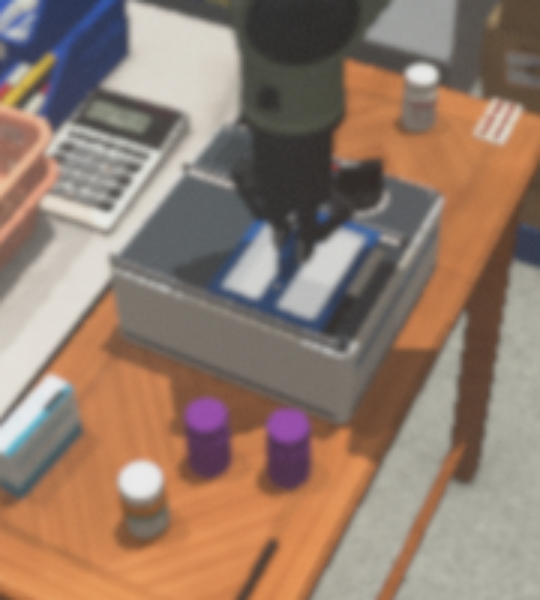

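Emit:
arm_command:
  deltas:
    - [[0,0,-0.2],[0,0,0],0.5]
    - [[0,0.5,0],[0,0,0],0.5]
    - [[0,1.5,0],[0,0,0],0.5]
    - [[0,1.5,0],[0,0,0],0.5]
    - [[0,1.5,0],[0,0,0],0.5]
    - [[0,1.5,0],[0,0,0],0.5]
    - [[0,1.5,0],[0,0,0],0.5]
    - [[0,1,0],[0,0,0],0.5]
    - [[0,0,0],[0,0,0],0.5]

```text
clock: 6.45
position: [0.553, 0.0629, 0.308]
tool_rot: [-3.141, -0.001, 1.555]
force: [0.3, 3.9, -15.4]
grip_width: 0.0135
finger_force: 33.8
```

Emit:
arm_command:
  deltas:
    - [[0,0.3,0.1],[0,0,0],0.5]
    - [[0,0.3,0],[0,0,0],0.5]
    - [[0,0.3,0],[0,0,0],0.5]
    - [[0,0,0],[0,0,0],0.5]

```text
clock: 6.85
position: [0.5617, 0.0629, 0.3079]
tool_rot: [3.141, -0.001, 1.555]
force: [1.5, 5.1, -7.1]
grip_width: 0.0134
finger_force: 34.8
```

Emit:
arm_command:
  deltas:
    - [[0,0.2,0],[0,0,0],0.5]
    - [[0,0.2,0],[0,0,0],0.5]
    - [[0,0,0],[0,0,0],0.5]

```text
clock: 7.15
position: [0.5651, 0.0629, 0.3079]
tool_rot: [-3.141, -0.0, 1.555]
force: [-2.9, 6.5, -3.0]
grip_width: 0.0134
finger_force: 35.4
```

Emit:
arm_command:
  deltas:
    - [[0,0.2,0],[0,0,0],0.5]
    - [[0,0.2,0],[0,0,0],0.5]
    - [[0,0,0],[0,0,0],0.5]

```text
clock: 7.45
position: [0.5666, 0.0631, 0.3077]
tool_rot: [-3.133, 0.002, 1.556]
force: [-35.3, 4.7, 22.4]
grip_width: 0.0135
finger_force: 39.4
```

Emit:
arm_command:
  deltas:
    - [[0,-0.2,0],[0,0,0],0.5]
    - [[0,0,0],[0,0,0],5]
    - [[0,0,0],[0,0,0],5]
    - [[0,0,0],[0,0,0],5]
    - [[0,0,-2],[0,0,0],7]
    - [[0,0,-4],[0,0,0],7]
    - [[0,0,-4],[0,0,0],7]
    - [[4,0,0],[0,0,0],7]
    - [[4,0,0],[0,0,0],7]
    - [[4,0,0],[0,0,0],7]
    - [[4,0,0],[0,0,0],7]
    - [[4,0,0],[0,0,0],7]
    - [[4,0,0],[0,0,0],7]

```text
clock: 8.75
position: [0.5713, 0.3037, 0.4079]
tool_rot: [3.141, 0.0, 1.554]
force: [0.7, 0.1, 1.6]
grip_width: 0.0698
finger_force: 0.0
```

```bash
cat > b.py <<'E'
from h import *
P={n:bot.grab_frame(n) for n in('scene','top')}
for k,z in (('cup',.034),('guard_handle',.161),('dial_grip',.167)):
    o=[(P[n],bot.mark_of(k,P[n])[0]['at']) for n in P]
    print(k,[np.round(atz(p,u,z),4) for p,u in o],tri(o))
p=P['top'];save(p,'t1.png');save(P['scene'],'s1.png')
f=cv2.cvtColor(p['frame'],cv2.COLOR_RGB2GRAY)
a=proj(p,(.4475,.063,.08)).astype(int);b=proj(P['scene'],(.4475,.063,.08)).astype(int)
A=cv2.resize(cv2.imread('pics/t1.png')[a[1]-30:a[1]+30,a[0]-40:a[0]+40],None,fx=5,fy=5,interpolation=2)
B=cv2.resize(cv2.imread('pics/s1.png')[b[1]-30:b[1]+30,b[0]-40:b[0]+40],None,fx=5,fy=5,interpolation=2)
for img,q,c in((A,p,a),(B,P['scene'],b)):
    for z,r,col in((.057,.034,(0,255,0)),(.034,.027,(0,0,255))):
        for t in np.arange(0,6.28,.15):
            u=(proj(q,(.4475+r*np.cos(t),.063+r*np.sin(t),z))-c+[40,30]+.5)*5-.5
            cv2.circle(img,tuple(int(k) for k in u),1,col,-1)
    for dx,dy in((-.056,-.065),(-.056,.065),(.056,.065),(.056,-.065)):
        u=(proj(q,(.4475+dx+.018*dy,.063+dy-.018*dx,.118))-c+[40,30]+.5)*5-.5
        cv2.circle(img,tuple(int(k) for k in u),3,(255,0,255),-1)
cv2.imwrite('pics/c4.png',np.hstack([A,B]))
go(.4925,.326,.17,3.124)
E
python3 b.py
```

```text
cup [array([0.4539, 0.051 , 0.034 ]), array([0.4448, 0.0698, 0.034 ])] [0.44381995 0.06917919 0.05777147]
guard_handle [array([0.5695, 0.0566, 0.161 ]), array([0.5646, 0.0629, 0.161 ])] [0.56420254 0.06301024 0.16848618]
dial_grip [array([ 0.4487, -0.0633,  0.167 ]), array([0.4413, 0.0608, 0.167 ])] [0.41630646 0.05232167 0.2780927 ]
rz -1.571 shift cm [7.96 2.35 8.31] F [ 0.2 -0.8 -0.2] w 0.0702 ff 0.0 t 9.15 tool [3.141 0.    1.553]
```

View pics/c4.png

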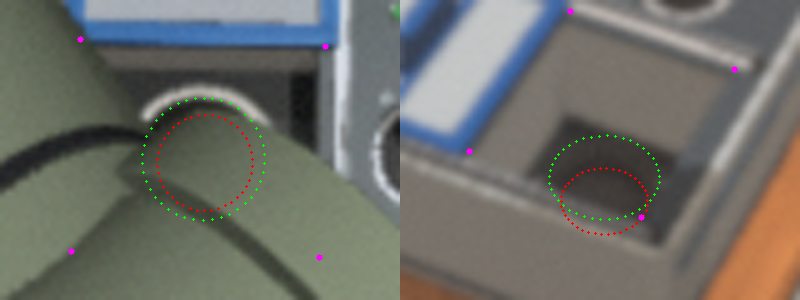

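Emit:
arm_command:
  deltas:
    - [[0,0,0],[0,0,-0.143],7]
    - [[0,0,0],[0,0,-0.143],7]
    - [[0,0,0],[0,0,-0.143],7]
    - [[0,0,0],[0,0,-0.143],7]
    - [[0,0,0],[0,0,-0.143],7]
    - [[0,0,0],[0,0,-0.143],7]
    - [[0,0,0],[0,0,-0.143],7]
    - [[0,0,0],[0,0,-0.143],7]
    - [[0,0,0],[0,0,-0.143],7]
    - [[0,0,0],[0,0,-0.143],7]
    - [[0,0,0],[0,0,-0.143],7]
    - [[2.7,0.8,2.5],[0,0,0],7]
    - [[2.7,0.8,2.5],[0,0,0],7]
    - [[2.6,0.8,2.5],[0,0,0],7]
    - [[0,0,0],[0,0,0],7]

```text
clock: 10.65
position: [0.4887, 0.3273, 0.3306]
tool_rot: [-3.139, -0.003, 3.13]
force: [0.4, 0.3, 0.8]
grip_width: 0.0702
finger_force: 0.0
```

```bash
sed -i 's/go(.4925,.326,.17,3.124)/go(.4915,.3265,.052,3.124)/; s/c4.png/c5.png/; s/t1.png/t2.png/g; s/s1.png/s2.png/g' b.py; python3 b.py
```

```text
Traceback (most recent call last):
  File "b.py", line 4, in <module>
    o=[(P[n],bot.mark_of(k,P[n])[0]['at']) for n in P]
             ~~~~~~~~~~~~~~~~~~~^^^
IndexError: list index out of range
```

```bash
sed -i '/^for k,z in (/,/^    print(k/d' b.py; python3 b.py
```

```text
rz 0.002 shift cm [ 0.1  -0.05 12.66] F [ 0.4 -0.4 -0.3] w 0.0701 ff 0.0 t 10.95 tool [3.141e+00 1.000e-03 3.126e+00]
```

View pics/c5.png

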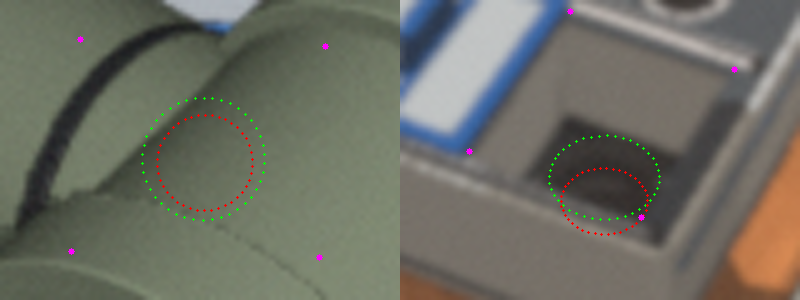

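Emit:
arm_command:
  deltas:
    - [[0.1,0,2.5],[0,0,0],7]
    - [[0,0,2.5],[0,0,0],7]
    - [[0,0,2.5],[0,0,0],7]
    - [[0,0,2.5],[0,0,0],7]
    - [[0,0,1.5],[0,0,0],7]
    - [[0,0,1.1],[0,0,0],7]
    - [[0,0,0],[0,0,0],3.5]
    - [[0,0,0],[0,0,0],3.5]
    - [[0,0,0],[0,0,0],3.5]
    - [[0,0,0],[0,0,0],3.5]
    - [[0,0,0],[0,0,0],3.5]
    - [[0,0,0],[0,0,0],3.5]
  newtons: 30

```text
clock: 12.15
position: [0.4908, 0.3276, 0.2075]
tool_rot: [3.141, 0.001, 3.128]
force: [-0.3, -0.9, 6.9]
grip_width: 0.0422
finger_force: 30.7
```

Emit:
arm_command:
  deltas:
    - [[0,0,-1],[0,0,0],3.5]
    - [[0,0,-2],[0,0,0],3.5]
    - [[0,0,-3],[0,0,0],3.5]
    - [[0,0,-3],[0,0,0],3.5]
    - [[0,0,-3],[0,0,0],3.5]
    - [[0,0,-3],[0,0,0],3.5]
    - [[0,0,-2],[0,0,0],3.5]
    - [[1,-2,0],[0,0,0],3.5]
    - [[1,-3,0],[0,0,0],3.5]
    - [[1,-3,0],[0,0,0],3.5]
    - [[1,-3,0],[0,0,0],3.5]
    - [[0.4,-3,0],[0,0,0],3.5]
    - [[0,-3,0],[0,0,0],3.5]
    - [[0,-3,0],[0,0,0],3.5]
    - [[0,-3,0],[0,0,0],3.5]
    - [[0,-2,0],[0,0,0],3.5]
    - [[0,-1,0],[0,0,0],3.5]
    - [[0,0,0],[0,0,0],3.5]

```text
clock: 13.95
position: [0.4429, 0.0674, 0.3774]
tool_rot: [-3.141, 0.001, 3.126]
force: [0.1, 0.6, 0.6]
grip_width: 0.0424
finger_force: 30.6
```

```bash
cat > c.py <<'E'
from h import *
go(.4465,.0635,.0865,3.124)
p=bot.grab_frame('scene');save(p,'s3.png')
c=proj(p,(.4465,.0635,.13)).astype(int)
img=cv2.resize(cv2.imread('pics/s3.png')[c[1]-45:c[1]+45,c[0]-50:c[0]+50],None,fx=6,fy=6,interpolation=2)
cv2.imwrite('pics/c6.png',img)
E
python3 c.py
```

```text
rz 0.002 shift cm [-0.36 -0.39 13.62] F [0.1 0.6 0.6] w 0.0424 ff 30.6 t 13.95 tool [-3.141e+00  1.000e-03  3.126e+00]
```

View pics/c6.png

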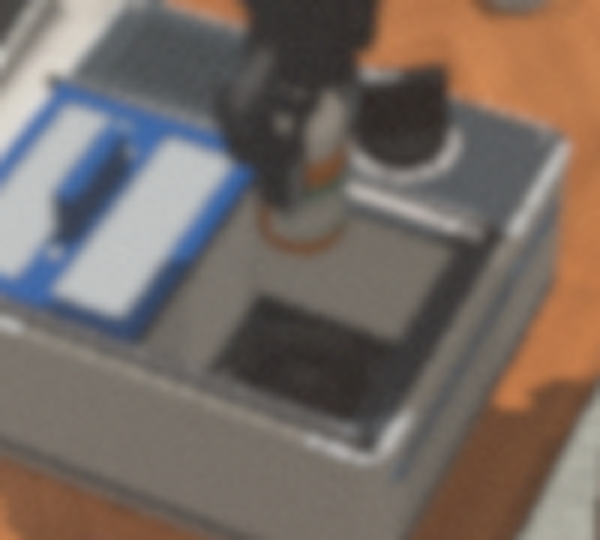

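Emit:
arm_command:
  deltas:
    - [[-0.4,-0.4,0],[0,0,0],3.5]
    - [[0,0,2],[0,0,0],3.5]
    - [[0,0,2],[0,0,0],3.5]
    - [[0,0,2],[0,0,0],3.5]
    - [[0,0,2],[0,0,0],3.5]
    - [[0,0,1.5],[0,0,0],3.5]
    - [[0,0,1.5],[0,0,0],3.5]
    - [[0,0,0.6],[0,0,0],3.5]
    - [[0,0,0],[0,0,0],3.5]

```text
clock: 14.9
position: [0.4469, 0.0647, 0.2603]
tool_rot: [3.141, -0.001, 3.129]
force: [-0.4, -0.4, -0.5]
grip_width: 0.0423
finger_force: 30.6
```

Emit:
arm_command:
  deltas:
    - [[0,-0.1,0.5],[0,0,0],3.5]
    - [[0,0,0.5],[0,0,0],3.5]
    - [[0,0,0.4],[0,0,0],3.5]
    - [[0,0,0.3],[0,0,0],3.5]
    - [[0,0,0],[0,0,0],3.5]

```text
clock: 15.4
position: [0.4468, 0.063, 0.2434]
tool_rot: [-3.142, -0.0, 3.128]
force: [0.5, 0.7, 0.6]
grip_width: 0.0426
finger_force: 30.6
```

Emit:
arm_command:
  deltas:
    - [[0,0,0.2],[0,0,0],3.5]
    - [[0,0,0],[0,0,0],3.5]
    - [[0,0,0],[0,0,0],3.5]

```text
clock: 15.7
position: [0.4469, 0.063, 0.2418]
tool_rot: [3.142, 0.0, 3.128]
force: [0.1, -0.1, -0.1]
grip_width: 0.0423
finger_force: 30.6
```

Emit:
arm_command:
  deltas:
    - [[0,0,0.1],[0,0,0],3.5]
    - [[0,0,0.1],[0,0,0],3.5]
    - [[0,0,0],[0,0,0],3.5]

```text
clock: 16.0
position: [0.4472, 0.0632, 0.2405]
tool_rot: [-3.141, 0.002, 3.128]
force: [-3.5, -2.9, 22.8]
grip_width: 0.0425
finger_force: 32.6
```

Emit:
arm_command:
  deltas:
    - [[0,0,-0.1],[0,0,0],3.5]
    - [[0,0,0],[0,0,0],6]
    - [[0,0,0],[0,0,0],6]
    - [[0,0,0],[0,0,0],6]
    - [[0,0,-1],[0,0,0],6]
    - [[0,0,-2],[0,0,0],6]
    - [[0,0,-3],[0,0,0],6]
    - [[0,0,-3],[0,0,0],6]
    - [[0,0,-3],[0,0,0],6]
    - [[0,0,-2],[0,0,0],6]
    - [[0,0,0],[0,0,0],6]

```text
clock: 17.1
position: [0.4472, 0.0633, 0.3833]
tool_rot: [-3.142, 0.003, 3.128]
force: [0.4, -0.6, 0.1]
grip_width: 0.0601
finger_force: 0.0
```

```bash
sed -i 's/s3.png/s4.png/;s/c6.png/c7.png/;s/^go.*/go(.565,.0629,.25,1.555)/' c.py; sed -i "s/s3.png/s4.png/" c.py; python3 c.py
```

```text
rz 1.573 shift cm [ 0.14 11.78 -2.14] F [ 0.4 -0.6  0.1] w 0.0601 ff 0.0 t 17.1 tool [-3.142e+00  3.000e-03  3.128e+00]
```

View pics/c7.png

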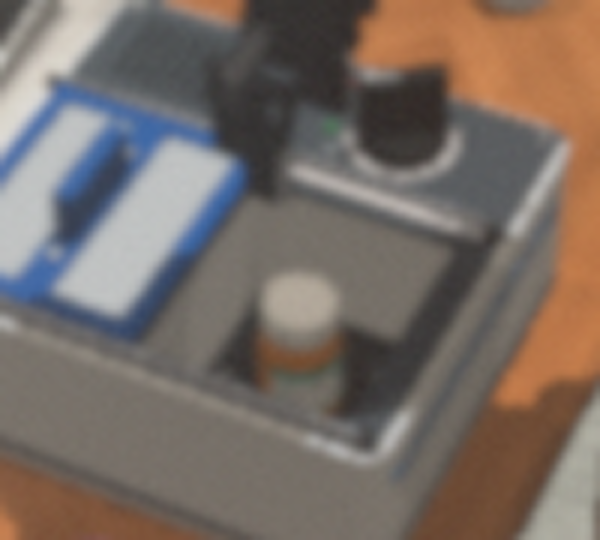

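The bottle stands upright in the cup at crop (300,340), with the guard still open.

Emit:
arm_command:
  deltas:
    - [[0,0,0],[0,0,0.143],7]
    - [[0,0,0],[0,0,0.143],7]
    - [[0,0,0],[0,0,0.143],7]
    - [[0,0,0],[0,0,0.143],7]
    - [[0,0,0],[0,0,0.143],7]
    - [[0,0,0],[0,0,0.143],7]
    - [[0,0,0],[0,0,0.143],7]
    - [[0,0,0],[0,0,0.143],7]
    - [[0,0,0],[0,0,0.143],7]
    - [[0,0,0],[0,0,0.143],7]
    - [[0,0,0],[0,0,0.143],7]
    - [[0,3,0],[0,0,0],7]
    - [[0,3,0],[0,0,0],7]
    - [[0,3,0],[0,0,0],7]
    - [[0,2.8,0],[0,0,0],7]
    - [[0,0,0],[0,0,0],7]

```text
clock: 18.75
position: [0.567, 0.061, 0.3794]
tool_rot: [-3.141, -0.001, 1.554]
force: [-1.1, -0.3, -1.4]
grip_width: 0.07
finger_force: 0.0
```

```bash
python3 -c "
from h import *
go(.565,.0629,.1535,1.555)"
```

```text
rz -0.001 shift cm [ 0.19 -0.2   7.12] F [-1.1 -0.3 -1.4] w 0.07 ff 0.0 t 18.75 tool [-3.141e+00 -1.000e-03  1.554e+00]
```

Emit:
arm_command:
  deltas:
    - [[0.2,-0.2,2],[0,0,0],7]
    - [[0,0,2],[0,0,0],7]
    - [[0,0,2],[0,0,0],7]
    - [[0,0,1],[0,0,0],7]
    - [[0,0,0],[0,0,0],0.5]
    - [[0,0,0],[0,0,0],0.5]
    - [[0,0,0],[0,0,0],0.5]
    - [[0,0,0],[0,0,0],0.5]
    - [[0,0,0],[0,0,0],0.5]
    - [[0,0,0],[0,0,0],0.5]
    - [[0,0,0],[0,0,0],0.5]

```text
clock: 19.85
position: [0.5631, 0.0632, 0.3116]
tool_rot: [3.14, 0.0, 1.555]
force: [-0.8, -0.5, 4.9]
grip_width: 0.0137
finger_force: 32.1
```

Emit:
arm_command:
  deltas:
    - [[0,-0.5,0],[0,0,0],0.5]
    - [[0,-1.5,0],[0,0,0],0.5]
    - [[0,-1.5,0],[0,0,0],0.5]
    - [[0,-1.5,0],[0,0,0],0.5]
    - [[0,-1.5,0],[0,0,0],0.5]
    - [[0,-1.5,0],[0,0,0],0.5]
    - [[0,-1.5,0],[0,0,0],0.5]
    - [[0,-1,0],[0,0,0],0.5]
    - [[0,-0.4,0],[0,0,0],0.5]
    - [[0,0,0],[0,0,0],0.5]

```text
clock: 20.85
position: [0.4536, 0.0645, 0.3115]
tool_rot: [3.14, 0.001, 1.555]
force: [-0.2, -4.9, 9.9]
grip_width: 0.0137
finger_force: 32.7
```

Emit:
arm_command:
  deltas:
    - [[0,-0.2,0],[0,0,0],0.5]
    - [[0,-0.2,0],[0,0,0],0.5]
    - [[0,-0.2,0],[0,0,0],0.5]
    - [[0,0,0],[0,0,0],0.5]

```text
clock: 21.25
position: [0.448, 0.0645, 0.3115]
tool_rot: [3.14, 0.001, 1.554]
force: [-1.2, -5.3, 11.9]
grip_width: 0.0134
finger_force: 33.0
```

Emit:
arm_command:
  deltas:
    - [[0,-0.2,0],[0,0,0],0.5]
    - [[0,-0.2,0],[0,0,0],0.5]
    - [[0,0,0],[0,0,0],0.5]

```text
clock: 21.55
position: [0.4458, 0.0644, 0.3117]
tool_rot: [3.136, -0.0, 1.554]
force: [20.1, -7.2, -9.1]
grip_width: 0.0132
finger_force: 31.0
```

Emit:
arm_command:
  deltas:
    - [[0,0,0],[0,0,0],5]
    - [[0,0,0],[0,0,0],5]
    - [[0,0,0],[0,0,0],5]
    - [[0,0,-2],[0,0,0],5]
    - [[0,0,-3],[0,0,0],5]
    - [[0,0,-3],[0,0,0],5]
    - [[0,0,0],[0,0,0.135],5]
    - [[0,0,0],[0,0,0.135],5]
    - [[0,0,0],[0,0,0.135],5]
    - [[0,0,0],[0,0,0.135],5]
    - [[0,0,0],[0,0,0.135],5]
    - [[0,0,0],[0,0,0.135],5]
    - [[0,0,0],[0,0,0.135],5]
    - [[0,0,0],[0,0,0],5]

```text
clock: 22.95
position: [0.4437, 0.0653, 0.3908]
tool_rot: [3.142, 0.0, 0.608]
force: [-0.5, -1.2, -0.8]
grip_width: 0.0502
finger_force: 0.0
```

```bash
python3 - <<'E'
from h import *
P={n:bot.grab_frame(n) for n in('scene','top')}
for n,p in P.items():
    for k,z in(('guard_handle',.161),('dial_grip',.167)):
        for m in bot.mark_of(k,p)[:2]: print(n,k,round(m['p'],2),np.round(m['at'],1),atz(p,m['at'],z).round(4))
save(P['scene'],'s5.png');save(P['top'],'t5.png')
# dial skirt/bar in the first top picture: dark blob
f=cv2.imread('pics/top0.png');g=cv2.cvtColor(f,cv2.COLOR_BGR2GRAY)
for X in[(.444,-.06,.132),(.444,-.06,.167)]: print(proj(P['top'],X))
A=cv2.resize(f[212:252,255:305],None,fx=8,fy=8,interpolation=2);B=cv2.resize(cv2.imread('pics/s5.png')[160:260,215:315],None,fx=3.2,fy=3.2,interpolation=2)
cv2.imwrite('pics/c8.png',np.hstack([A,B]))
go(.441,-.06,.23,.612)
E
```

```text
scene guard_handle 0.92 [264.9 208.1] [0.4462 0.0558 0.161 ]
scene guard_handle 0.29 [254.1 233.7] [0.431 0.158 0.161]
scene dial_grip 0.62 [281.4 184.2] [ 0.4417 -0.0534  0.167 ]
top dial_grip 0.72 [279.8 230.4] [ 0.4429 -0.0612  0.167 ]
top dial_grip 0.16 [367.2 225. ] [ 0.4588 -0.2842  0.167 ]
[278.39854057 231.33360527]
[279.34581599 229.95384606]
rz -0.0 shift cm [-7.42 10.06  0.6 ] F [-0.2 -0.7  0.6] w 0.0502 ff 0.0 t 23.25 tool [-3.141  0.     0.612]
```

View pics/c8.png

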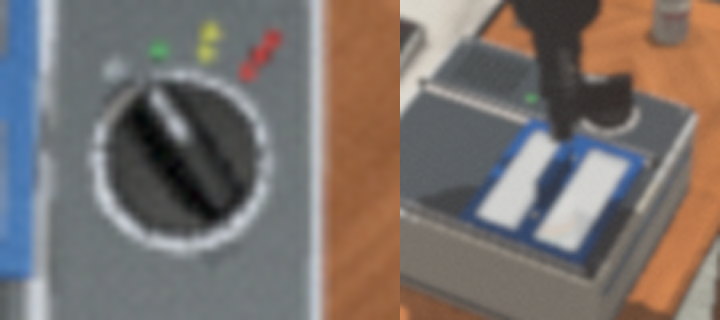

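Emit:
arm_command:
  deltas:
    - [[-1.8,2.5,0],[0,0,0],5]
    - [[-1.8,2.5,0],[0,0,0],5]
    - [[-1.8,2.5,0],[0,0,0],5]
    - [[-1.8,2.5,0],[0,0,0],5]
    - [[0,0,2],[0,0,0],5]
    - [[0,0,0],[0,0,0],5]

```text
clock: 23.85
position: [0.4416, -0.0589, 0.3693]
tool_rot: [-3.14, 0.002, 0.609]
force: [-0.8, 0.9, 0.5]
grip_width: 0.0502
finger_force: 0.0
```

```bash
python3 -c "
from h import *
go(.443,-.0585,.154,.612)"
```

```text
rz -0.003 shift cm [0.13 0.05 6.06] F [-0.8  0.9  0.5] w 0.0502 ff 0.0 t 23.85 tool [-3.14e+00  2.00e-03  6.09e-01]
```

Emit:
arm_command:
  deltas:
    - [[0.1,0,2],[0,0,0],5]
    - [[0,0,2],[0,0,0],5]
    - [[0,0,1.5],[0,0,0],5]
    - [[0,0,0.5],[0,0,0],5]
    - [[0,0,0],[0,0,0],0.5]
    - [[0,0,0],[0,0,0],0.5]
    - [[0,0,0],[0,0,0],0.5]
    - [[0,0,0],[0,0,0],0.5]
    - [[0,0,0],[0,0,0],0.5]
    - [[0,0,0],[0,0,0],0.5]
  newtons: 50

```text
clock: 24.85
position: [0.4436, -0.0581, 0.3118]
tool_rot: [3.139, -0.002, 0.609]
force: [2.9, -4.6, 3.1]
grip_width: 0.0131
finger_force: 49.3
```

```bash
python3 -c "
from h import *
st()"
```

```text
{'clock': 24.85, 'qpos': [0.313, 0.409, -0.394, 2.124, 0.257, 0.65, -1.219], 'position': [0.444, -0.058, 0.312], 'tool_rot': [3.139, -0.002, 0.609], 'force': [2.909, -4.581, 3.145], 'moment': [-1.042, -0.504, 0.058], 'finger_force': 49.276, 'grip_width': 0.013}
```

Turning clockwise from this grip would bring joint 7 close to −2.5, its limit. I'll regrasp half a turn round.

Emit:
arm_command:
  deltas:
    - [[0,0,0],[0,0,0],5]
    - [[0,0,0],[0,0,0],5]
    - [[0,0,0],[0,0,0],5]
    - [[0,0,-2],[0,0,0],5]
    - [[0,0,-3],[0,0,0],5]
    - [[0,0,-1],[0,0,-0.1428],5]
    - [[0,0,0],[0,0,-0.1428],5]
    - [[0,0,0],[0,0,-0.1428],5]
    - [[0,0,0],[0,0,-0.1428],5]
    - [[0,0,0],[0,0,-0.1428],5]
    - [[0,0,0],[0,0,-0.1428],5]
    - [[0,0,0],[0,0,-0.1428],5]
    - [[0,0,0],[0,0,-0.1428],5]
    - [[0,0,0],[0,0,-0.1428],5]
    - [[0,0,0],[0,0,-0.1428],5]
    - [[0,0,0],[0,0,-0.1428],5]

```text
clock: 26.45
position: [0.4429, -0.0575, 0.3708]
tool_rot: [-3.142, -0.0, 2.187]
force: [-0.8, 0.6, 0.4]
grip_width: 0.0498
finger_force: 0.0
```

Emit:
arm_command:
  deltas:
    - [[0,0,0],[0,0,-0.1428],5]
    - [[0,0,0],[0,0,-0.1428],5]
    - [[0,0,0],[0,0,-0.1428],5]
    - [[0,0,0],[0,0,-0.1428],5]
    - [[0,0,0],[0,0,-0.1428],5]
    - [[0,0,0],[0,0,-0.1428],5]
    - [[0,0,0],[0,0,-0.1428],5]
    - [[0,0,0],[0,0,-0.1428],5]
    - [[0,0,0],[0,0,-0.1428],5]
    - [[0,0,0],[0,0,-0.1428],5]
    - [[0,0,0],[0,0,-0.1428],5]
    - [[0,0,0],[0,0,0],5]

```text
clock: 27.65
position: [0.4429, -0.0577, 0.3706]
tool_rot: [3.141, 0.0, -2.529]
force: [-0.4, -0.1, -0.1]
grip_width: 0.05
finger_force: 0.0
```

```bash
python3 -c "
from h import *
go(.4437,-.0584,.1565,.612+np.pi);st()"
```

```text
rz 0.0 shift cm [-0.02 -0.1   5.94] F [-0.4 -0.1 -0.1] w 0.05 ff 0.0 t 27.65 tool [ 3.141  0.    -2.529]
{'clock': 27.65, 'qpos': [0.89, 0.513, -1.167, 2.047, 0.58, 0.964, 1.6], 'position': [0.443, -0.058, 0.371], 'tool_rot': [3.141, 0.0, -2.529], 'force': [-0.392, -0.115, -0.072], 'moment': [0.03, -0.021, 0.029], 'finger_force': 0.0, 'grip_width': 0.05}
```

Emit:
arm_command:
  deltas:
    - [[0,-0.1,2],[0,0,0],5]
    - [[0,0,2],[0,0,0],5]
    - [[0,0,1.5],[0,0,0],5]
    - [[0,0,0.5],[0,0,0],5]
    - [[0,0,0],[0,0,0],0.5]
    - [[0,0,0],[0,0,0],0.5]
    - [[0,0,0],[0,0,0],0.5]
    - [[0,0,0],[0,0,0],0.5]
    - [[0,0,0],[0,0,0],0.5]
    - [[0,0,0],[0,0,0],0.5]
  newtons: 60

```text
clock: 28.65
position: [0.4439, -0.0585, 0.3115]
tool_rot: [-3.14, 0.001, -2.533]
force: [-0.6, -1.6, 5.6]
grip_width: 0.0129
finger_force: 59.4
```

Emit:
arm_command:
  deltas:
    - [[0,0,0],[0,0,0.08],0.5]
    - [[0,0,0],[0,0,0.08],0.5]
    - [[0,0,0],[0,0,0.08],0.5]
    - [[0,0,0],[0,0,0.08],0.5]
    - [[0,0,0],[0,0,0.08],0.5]
    - [[0,0,0],[0,0,0.08],0.5]
    - [[0,0,0],[0,0,0.08],0.5]
    - [[0,0,0],[0,0,0.08],0.5]
    - [[0,0,0],[0,0,0],0.5]

```text
clock: 29.55
position: [0.4436, -0.0576, 0.3115]
tool_rot: [3.141, 0.001, 3.108]
force: [-3.7, 7.1, 6.3]
grip_width: 0.0132
finger_force: 59.4
```

```bash
python3 -c "
from h import *
st()"
```

```text
{'clock': 29.55, 'qpos': [0.701, 0.528, -0.913, 2.106, 0.598, 0.786, 0.95], 'position': [0.444, -0.058, 0.312], 'tool_rot': [3.141, 0.001, 3.108], 'force': [-3.675, 7.141, 6.315], 'moment': [1.467, 0.773, 0.075], 'finger_force': 59.407, 'grip_width': 0.013}
```

Emit:
arm_command:
  deltas:
    - [[0,0.05,0],[0,0,0.08],0.5]
    - [[0,0,0],[0,0,0.08],0.5]
    - [[0,0,0],[0,0,0.08],0.5]
    - [[0,0,0],[0,0,0.08],0.5]
    - [[0,0,0],[0,0,0.08],0.5]
    - [[0,0,0],[0,0,0.08],0.5]
    - [[0,0,0],[0,0,0.08],0.5]
    - [[0,0,0],[0,0,0.08],0.5]
    - [[0,0,0],[0,0,0],0.5]
    - [[0,0,0],[0,0,0],0.5]

```text
clock: 30.55
position: [0.4439, -0.0567, 0.3116]
tool_rot: [3.139, 0.001, 2.472]
force: [-1.3, 9.9, 5.4]
grip_width: 0.0131
finger_force: 59.2
```

```bash
python3 - <<'E'
from h import *
st();P={n:bot.grab_frame(n) for n in('scene','top')}
for n in P: save(P[n],n+'9.png')
for n,p in P.items():
    for m in bot.mark_of('guard_handle',p)[:1]: print(n,m['p'],atz(p,m['at'],.161))
a=cv2.imread('pics/top9.png')[195:265,190:320];b=cv2.imread('pics/scene9.png')[150:260,210:330]
cv2.imwrite('pics/c9.png',np.hstack([cv2.resize(a,(446,240),interpolation=2),cv2.resize(b,(262,240),interpolation=2)]))
E
```

```text
{'clock': 30.55, 'qpos': [0.588, 0.478, -0.755, 2.11, 0.49, 0.73, 0.415], 'position': [0.444, -0.057, 0.312], 'tool_rot': [3.139, 0.001, 2.472], 'force': [-1.289, 9.918, 5.383], 'moment': [2.239, 0.293, 0.034], 'finger_force': 59.229, 'grip_width': 0.013}
scene 0.62 [0.44387872 0.05742386 0.161     ]
top 0.86 [0.43885832 0.05996622 0.161     ]
```

View pics/c9.png

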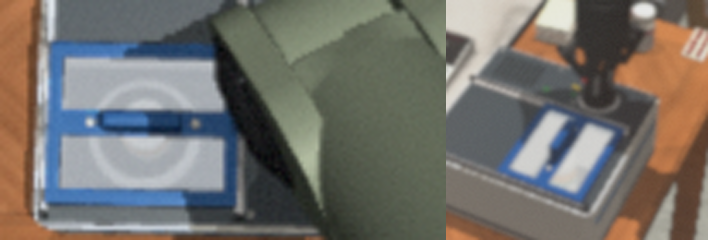

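The guard is shut (frame at crop (48–240, 45–205), with the cup ring showing through the panes) and the dial is held about 1.27 rad round. Handing in.

```bash
python3 -c "
from workcell import bot
print(bot.job_done())"
```

```text
the job is handed in; nothing more can be done
None
```

I handed the job in at about 31 s: the amber bottle stands upright in the cup, the guard is fully shut, and the gripper is holding the dial at the third speed (about 1.27 rad, judged from the tool's turn because the pointer was hidden); no verdict came back.

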